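Seat an open rail hook in the notch of a utensil rail

ROBOT

A 6-joint arm with a two-finger parallel gripper is mounted at the origin on the work surface. World frame = base frame: x ahead of the robot, y to its left, z up, the work surface at z = 0. Lengths are in m, angles in rad, forces in N, time in s.
With the tool pointing down it reaches from about 0.35 to 0.925 m from the base axis. Payload 6.4 kg.
Tool frame: the origin (TCP) lies midway between the tips of the shut fingers; the grasp point (between the pads) lies 19 mm behind it; z points along the fingers, y is the line along which they close (so a half turn about z gives the same grasp; the last joint's range is limited). The gripper opens to 94 mm and grips with 3 to 60 N. Pads are 16 mm wide; open, the fingers measure 119 mm over their backs; the gripper's body (75 mm by 177 mm) begins 78 mm behind the grasp point.
Start: joints at [-1.471, 0.245, 1.558, -0, 1.339, -0.174], TCP at [0.176, -0.626, 0.169] pointing down, gripper open.
Joint ranges: [-3.13, 3.13], [-1.02, 2.26], [0.13, 2.54], [-0.95, 4.09], [0.21, 2.88], [-2.74, 2.74]. Speed limits (rad/s): [2.57, 2.57, 3.14, 3.14, 3.14, 3.14].

INTERFACE

Orientations are given as [roll, pitch, yaw] about the fixed x, y, z axes, in that order (R = Rz(yaw) Ry(pitch) Rx(roll)).
In Python, from plant import arm gives the robot as it stands. Calls block until the motion is done:
- arm.move_ptp(position, orientation): joint-space move of the TCP to a pose.
- arm.movel(position, orientation=None, v=0.15): straight line of the TCP; orientation=None keeps the orientation; v is the mean speed in m/s.
- arm.set_joints(angles): joint-space move.
- arm.ungrasp() and arm.close_gripper(force=None): open the fingers fully, or close them until they stop; force is the grip in N (None keeps the last).
- arm.hold(seconds).
- arm.ik(position, orientation): joint angles nearest the present ones, or None.
- arm.observe(): the state.
- arm.capture(name): name is "scene" or "top" or "wrist"; returns the picture (400x640x3 uint8, red, green, blue); there is no depth.
- arm.camera_model(name): a dict with "K" (3x3 intrinsics, pixels), "D" ([k1, k2, p1, p2, k3] as OpenCV has them; the pictures are not rectified), "extrinsics" (4x4, takes a point from camera to world coordinates). Camera axes: x right, y up, looking along -z (the intrinsics and any distortion apply to the point x, -y, -z); pixel columns grow to the right and rows downward; lengths in m; the calibration is good to about 2 mm. A picture is of the moment at which its call begins: read the wrist's pose just before it. camera_model takes no time and is no camera call; for the wrist camera it gives the pose at the moment of the call.
A pose or a line that the arm cannot do raises arm.MotionError and nothing moves.
- arm.close_job(): hands the job in; it is judged then, once.
The state is a dict: "time_s": time; "q": joint angles; "joint_vel": joint speeds; "joint_torque": joint torques, N m; "eef_pos": TCP position; "tool_rot": TCP orientation; "force": force on the tool from outside, world axes, zero at the start; "wrist_torque": the same for the moment, N m; "width": opening from 0.0 (shut) to 1.0 (fully open); "finger_force": force on a finger pad.
Only numpy, scipy, OpenCV 4.12 (cv2) and the standard library are available. Lean on these libraries where they do the work, as an engineer would, in place of code of your own. Each camera call takes 0.05 s, during which the arm holds its last target. There are 200 camera calls.

TASK

Pick up the orange open hook clip and slide its gap down over the bar of the utensil rail, with its little steel hook on the robot's side. It only goes on at the narrow brass seat of the bar, so ride it lightly along the bar until it drops in, press it fully home and let it go; never push on the bar hard (a push of some 10 N is plenty), and leave the kitchen things around it where they are.

Things in the scene. Friction and masses are not known exactly. Their poses are not given: they have to be found in the camera images.
- clip_grip (a point): Centre of the grip tab of the loose orange C-shaped clip (55 to 115 g), which stands upright, gap down. The tab is 14 mm (x) by 16 mm (y) and upright; its sides are free from 18 mm below to 18 mm above this point. The clip's feet are 55 mm below it. z up, y along the bore (along the bar once fitted), x across the gap; the steel hook sticks out to -x.
- clip_bore (a point): Centre of the same clip's bore, 40 mm straight below clip_grip, 15 mm above the feet; same axes. Clip 16 mm long in y, 31 mm wide in x. Slot 10 mm wide, roof 6 mm above this point, straight to 8 mm below it; then lips flare at 45 degrees to a 24 mm mouth at the feet. Fully home, this point is on the bar's axis; riding on the thick bar it is 15.7 mm above it.
- clip_hook (a point): Tip of the clip's little steel hook, 37 mm to -x of clip_bore and 16 mm above it. It must end on the robot's side of the bar (-x of rail_mid).
- rail_mid (a point): Middle of the utensil rail, on its bar's axis, 100 mm above the counter. y along the bar, z up, -x the robot's side. The steel bar is 18 mm thick but for one brass seat, 19 mm long between square shoulders: a flat-sided neck 8 mm thick (x), 12 mm high. The seat's centre lies 6 to 56 mm to +y of this point, new each time, not measured: find it by sight and feel.
- rail: The fixed utensil rail, origin on the counter under rail_mid, same axes. Two posts with collars 30 mm across hold the bar, 140 mm either side of the middle; the bar's ends stick out past them. The bar does not give. Contact forces over 40 N on it fail; the lips wedge on the bar, so keep the push below 20 N. In its seat the clip has 1.5 mm of play at each end and 1 mm on each side of the neck.
- bowl: White porcelain bowl, 120 mm across, 55 mm high, loose; origin at the centre of its underside. Leave alone.
- pounder: Wooden pounder standing upright, 140 mm tall, 54 mm across, loose; origin at the centre of its underside. Leave alone. It and the clip stand on opposite sides of the rail, either way round.
- sieve: Aluminium sieve, 132 mm across, 50 mm high, with a flat handle reaching 173 mm to its +x, loose; origin at the centre of its underside. Leave alone.
- chopper: Mini chopper with clear bowl, green lid and white lever, 132 mm across, 160 mm tall, loose; origin at the centre of its underside. Leave alone.

How it is judged:
On the way, in this order (a step that is already met when the one before it is completed fails the run):
1. the clip is lifted clear of the counter (height (world z) of clip_bore above 0.06 m), for 0.1 s.
2. the clip sits fully home on the bar's seat, steel hook on the robot's side (z of clip_bore in the frame of rail_mid between -0.003 and 0.003 m and x of clip_bore in the frame of rail_mid between -0.003 and 0.003 m and y of clip_bore in the frame of rail_mid between 0 and 0.065 m and angle between clip_bore's own z axis and vertical below 0.2 rad and x of clip_hook in the frame of rail_mid below -0.028 m), for 0.2 s.
At the end, for the whole second after the job is handed in: The clip is at rest on the bar's narrow seat, let go: centre of its bore within 3 mm of the bar's axis in height and across, 0 to 65 mm to +y of the rail's middle along the bar, upright within 0.2 rad, hook tip at least 28 mm to the robot's side of the bar (all of step 2 and linear speed of clip below 0.02 m/s and angular speed of clip below 0.2 rad/s); the robot touches nothing.
It fails at once if clip and rail pushed together harder than 40 N (contact force between clip and rail above 40 N).
It fails at once if the robot itself pushes the rail harder than 40 N (contact force between any of the fingers, the arm and rail above 40 N).
It fails at once if the bowl, pounder, sieve or chopper is moved more than 30 mm or tipped over (distance of any of bowl, pounder, sieve, chopper from where it was at the start of the episode above 0.03 m or angle between any of bowl, pounder, sieve, chopper's own z axis and vertical above 0.4 rad).
It also fails if it takes over 58 s, if anything falls off the work surface, if the arm or the gripper's body presses on something with over 40 N, if the wrist force passes 120 N, or if a joint passes its speed limit or range.

## Working session

There is one attempt and no reset: what is moved stays moved. The work goes in short steps, each a Python script; the robot and the scene stay as the last script left them, time stands still between calls to the robot, and variables do not carry over. Pictures are saved under pics/ and viewed, at most 10 in all, crops included, and the job is handed in when it is done.

```bash
mkdir -p pics; ls; python3 - <<'E'
from plant import arm
import cv2,numpy as np
a=arm.capture("scene");b=arm.capture("top")
cv2.imwrite("pics/s.png",a[:,:,::-1]);cv2.imwrite("pics/t.png",b[:,:,::-1])
np.set_printoptions(precision=4,suppress=True)
for n in("scene","top","wrist"):
    m=arm.camera_model(n);print(n,np.array(m["K"]).tolist(),m["D"]);print(np.array(m["extrinsics"]))
print(arm.observe())
E
```

```text
pics
scene [[401.1664450823854, 0.0, 319.86668322836556], [0.0, 401.1664450823854, 193.66716173602163], [0.0, 0.0, 1.0]] [0.0046 0.     0.     0.     0.    ]
[[ 0.303  -0.7878  0.5363  1.0722]
 [ 0.953   0.2492 -0.1724 -0.1526]
 [ 0.0021  0.5633  0.8262  0.8632]
 [ 0.      0.      0.      1.    ]]
top [[476.81672168991173, 0.0, 320.619205373585], [0.0, 476.81672168991173, 201.12471501768903], [0.0, 0.0, 1.0]] [-0.0261  0.      0.      0.      0.    ]
[[-0.0037  0.9818 -0.1898  0.3034]
 [-1.     -0.0052 -0.0074 -0.0142]
 [-0.0083  0.1898  0.9818  1.3425]
 [ 0.      0.      0.      1.    ]]
wrist [[294.051027866057, 0.0, 321.59193035091323], [0.0, 294.051027866057, 201.93328191348357], [0.0, 0.0, 1.0]] [0.0099 0.     0.     0.     0.    ]
[[ 0.271   0.9255  0.2647  0.2518]
 [-0.9626  0.2611  0.0727 -0.6041]
 [-0.0018 -0.2745  0.9616  0.3837]
 [ 0.      0.      0.      1.    ]]
{'time_s': 0.1, 'q': array([-1.4711,  0.2457,  1.5588,  0.    ,  1.3387, -0.1741]), 'joint_vel': array([-0.    , -0.0002, -0.003 ,  0.0002, -0.0001,  0.0004]), 'joint_torque': array([ -0.0008, -41.6913, -31.5526,   0.0687,   0.0309,  -0.    ]), 'eef_pos': array([ 0.1757, -0.6252,  0.1678]), 'tool_rot': array([-3.14  , -0.0003,  0.2738]), 'force': array([ 0.5326,  0.223 , -0.3967]), 'wrist_torque': array([-0.0564, -0.0376, -0.0326]), 'finger_force': 0.0, 'width': 0.9940907276266822}
```

View pics/s.png

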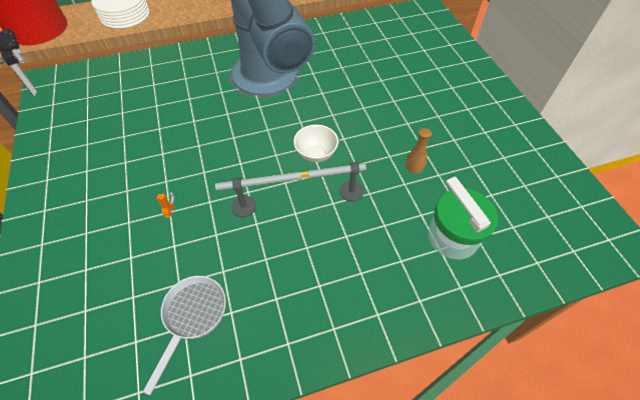

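View pics/t.png

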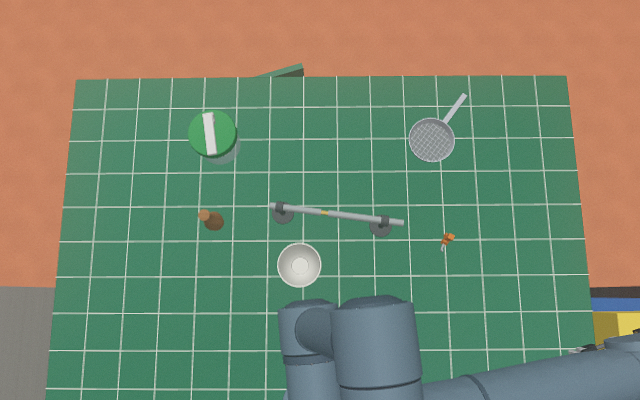

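The scene view shows the clip at (166,205), the bar running from (217,187) to (365,167) with the brass seat at (306,175). In the top view the clip is at (448,238) with its hook towards (443,248), the brass is at (324,212) and the bar ends are at (270,206) and (403,222). I'll locate these points now, then look closer with the wrist camera.

```bash
cat > h.py <<'E'
from plant import arm
import cv2,numpy as np
np.set_printoptions(precision=4,suppress=True)
def ray(m,uv):
    p=cv2.undistortPoints(np.array([[uv]],float),np.array(m["K"]),np.array(m["D"]))[0,0]
    E=np.array(m["extrinsics"]);d=E[:3,:3]@np.array([p[0],-p[1],-1]);return E[:3,3],d/np.linalg.norm(d)
def plane(m,uv,z):
    o,d=ray(m,uv);return o+d*(z-o[2])/d[2]
def tri(rs):
    A=0;b=0
    for o,d in rs:
        P=np.eye(3)-np.outer(d,d);A=A+P;b=b+P@o
    return np.linalg.solve(A,b)
def hsv(im,lo,hi,roi):
    h=cv2.inRange(cv2.cvtColor(im,cv2.COLOR_RGB2HSV),np.array(lo),np.array(hi))
    m=np.zeros_like(h);x0,y0,x1,y1=roi;m[y0:y1,x0:x1]=h[y0:y1,x0:x1];return m
def cen(m):
    M=cv2.moments(m,True);return (np.array([M['m10'],M['m01']])/M['m00'] if M['m00'] else None),int(M['m00'])
def snap(n):
    m=arm.camera_model(n);return arm.capture(n),m
def save(n,im): cv2.imwrite("pics/"+n+".png",im[:,:,::-1])
E
python3 - <<'E'
from h import *
s=cv2.imread("pics/s.png")[:,:,::-1].copy();t=cv2.imread("pics/t.png")[:,:,::-1].copy()
S=arm.camera_model("scene");T=arm.camera_model("top")
for nm,lo,hi,rs,rt in(("clip",(3,150,120),(18,255,255),(150,185,185,225),(435,225,465,255)),("brass",(15,110,90),(35,255,255),(290,165,320,185),(312,204,336,220))):
    a,na=cen(hsv(s,lo,hi,rs));b,nb=cen(hsv(t,lo,hi,rt));print(nm,a,na,b,nb,tri([ray(S,a),ray(T,b)]),plane(T,b,.1))
for uv in((270,206),(403,222),(280,207),(384,219.5)):print(plane(T,uv,.1))
for uv in((217,187),(365,167)):print(plane(S,uv,.1))
E
```

```text
clip [164.893  204.8093] 215 [447.05   238.0375] 80 [ 0.4509 -0.3519  0.0341] [ 0.4435 -0.335   0.1   ]
brass [304.7073 174.122 ] 41 [324.1111 212.5   ] 18 [ 0.513  -0.0125  0.1014] [ 0.5129 -0.0139  0.1   ]
[0.5311 0.1295 0.1   ]
[ 0.4865 -0.2213  0.1   ]
[0.5283 0.1029 0.1   ]
[ 0.4934 -0.1715  0.1   ]
[ 0.4867 -0.2159  0.1   ]
[0.5354 0.134  0.1   ]
```

```bash
python3 - <<'E'
from h import *
p=[.45,-.352,.20]
for y in(-.4,-.4+np.pi): print(arm.ik(p,[np.pi,0,y]))
arm.move_ptp(p,[np.pi,0,-.4])
im,m=snap("wrist");save("w1",im);np.savez("w1.npz",K=m["K"],D=m["D"],extrinsics=m["extrinsics"])
print(np.array(m["extrinsics"]),arm.observe()["q"],arm.observe()["time_s"])
E
```

```text
[-0.8622  0.0364  1.7315 -0.      1.3737  1.1086]
[-0.8622  0.0364  1.7315  0.      1.3737 -2.033 ]
[[-0.3893  0.8856  0.2533  0.5224]
 [-0.9211 -0.3741 -0.1077 -0.3842]
 [-0.0006 -0.2753  0.9614  0.4158]
 [ 0.      0.      0.      1.    ]] [-0.8635  0.0369  1.7312 -0.0002  1.3737  1.1082] 1.6
```

View pics/w1.png

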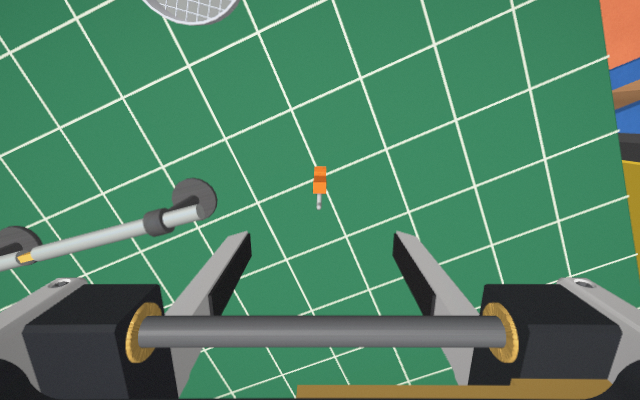

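The clip is at about (320,180) with its hook at (319,206), so its yaw is close to the tool's -0.4. The bar is at lower left with brass at (25,258). I'll refine the estimate from a closer view.

```bash
python3 - <<'E'
from h import *
im=cv2.imread("pics/w1.png")[:,:,::-1].copy();m=dict(np.load("w1.npz"))
k=hsv(im,(3,150,100),(18,255,255),(290,150,350,220));c,n=cen(k);print(c,n,cv2.boundingRect(k),plane(m,c,.03),plane(m,c,.055))
p=plane(m,c,.04)
arm.movel([p[0],p[1],.125],[np.pi,0,-.4])
im,m=snap("wrist");np.savez("w2.npz",K=m["K"],D=m["D"],extrinsics=m["extrinsics"]);cv2.imwrite("pics/w2f.png",im[:,:,::-1])
k=hsv(im,(3,150,60),(18,255,255),(200,60,440,300));x,y,w,h=cv2.boundingRect(k);print(cen(k),x,y,w,h)
x0,y0=x-30,y-30;c=im[y0:y0+h+70,x0:x0+w+60];f=6;save("w2",cv2.resize(c,None,fx=f,fy=f,interpolation=cv2.INTER_CUBIC)[:600,:800]);print(x0,y0,f)
E
```

```text
[319.3464 179.7861] 332 (313, 166, 13, 28) [ 0.4503 -0.3502  0.03  ] [ 0.455  -0.3524  0.055 ]
(array([320.6829, 196.6324]), 555) 313 178 16 37
283 148 6
```

View pics/w2.png

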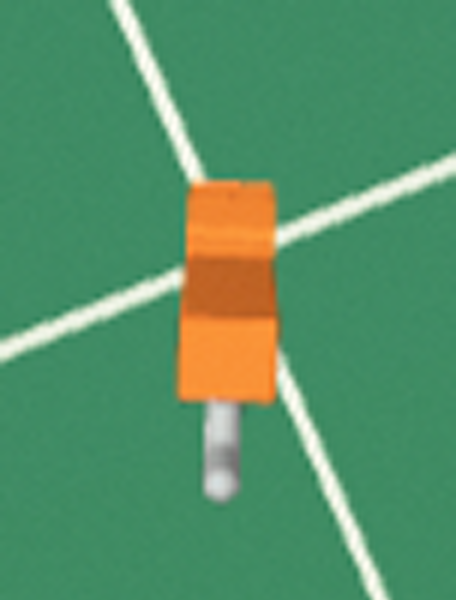

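The crop shows the tab's top face with corners near (180,318), (275,318), (178,400) and (275,400), and the hook tip at (220,487). I'll convert these to a clip pose.

```bash
python3 - <<'E'
from h import *
m=dict(np.load("w2.npz"))
f=lambda u,v,z:plane(m,(283+(u+.5)/6-.5,148+(v+.5)/6-.5),z)
C=[f(*p,.073) for p in((180,318),(276,318),(178,401),(275,401))]
g=np.mean(C,0);h=f(220,487,.031);d=(g-h)[:2];print(np.array(C),g,h,np.linalg.norm(d),np.arctan2(d[1],d[0]))
e=(C[0]-C[1])[:2];print("edge yaw",np.arctan2(-e[0],e[1]),np.linalg.norm(e),np.linalg.norm((C[0]-C[2])[:2]))
e=(C[2]-C[3])[:2];print("edge yaw",np.arctan2(-e[0],e[1]))
# brass & rail from w1
m1=dict(np.load("w1.npz"));print(plane(m1,(25,258),.1))
E
```

```text
[[ 0.459  -0.346   0.073 ]
 [ 0.4531 -0.3599  0.073 ]
 [ 0.4464 -0.3402  0.073 ]
 [ 0.4404 -0.3545  0.073 ]] [ 0.4497 -0.3501  0.073 ] [ 0.4155 -0.334   0.031 ] 0.03788177109836484 -0.4411698308303027
edge yaw -0.399657872184895 0.015179415060189775 0.013821060827501274
edge yaw -0.3996476949539925
[ 0.5114 -0.0027  0.1   ]
```

```bash
python3 - <<'E'
from h import *
o=[np.pi,0,-.41]
arm.movel([.4497,-.3501,.12],o);arm.movel([.4497,-.3501,.042],o,v=.08)
arm.close_gripper(30);s=arm.observe();print(s["eef_pos"],s["width"],s["finger_force"],s["force"])
arm.movel([.4497,-.3501,.22],o);s=arm.observe();print(s["width"],s["finger_force"],s["force"])
R=[np.pi,0,-.126]
arm.move_ptp([.505,-.05,.22],R)
im,m=snap("wrist");save("w3",im);np.savez("w3.npz",K=m["K"],D=m["D"],extrinsics=m["extrinsics"]);s=arm.observe();print(s["eef_pos"],s["tool_rot"],s["force"],s["time_s"])
E
```

```text
[ 0.4497 -0.3501  0.042 ] 0.00455378145251704 0.0 [ 0.7835 -0.194  -0.8969]
0.009603169963117606 0.0 [-0.0029 -0.0005 -0.1859]
[ 0.5051 -0.0511  0.2199] [ 3.1414  0.0002 -0.1277] [-0.495  -0.3351  0.3568] 7.6417
```

View pics/w3.png

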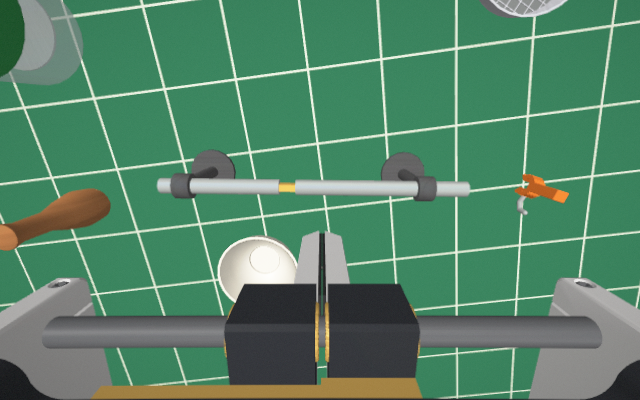

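The w3 view shows the rail clearly, with brass at (287,187) and the bar from (158,185) to (469,189). The fingers are empty and the clip is still at (540,190), so the grasp missed. I'll go back and look.

```bash
python3 - <<'E'
from h import *
for n,t in(("w1",[.45,-.352,.2]),("w3",[.5051,-.0511,.2199])):
    m=dict(np.load(n+".npz"));E=np.linalg.inv(m["extrinsics"]);q=E[:3,:3]@t+E[:3,3];print(n,(m["K"]@[q[0],-q[1],-q[2]])/-q[2])
o=[np.pi,0,-.41]
arm.move_ptp([.45,-.35,.16],o)
im,m=snap("wrist");np.savez("w4.npz",K=m["K"],D=m["D"],extrinsics=m["extrinsics"])
t,T=snap("top");s,S=snap("scene")
a=cv2.resize(im[100:300,240:400],None,fx=3,fy=3);b=cv2.resize(t[205:265,415:475],(300,300));c=cv2.resize(s[175:235,135:195],(300,300))
save("w4",np.hstack([a,np.vstack([b,c])]))
E
```

```text
w1 [319.8817 223.4702   1.    ]
w3 [321.4313 223.2976   1.    ]
```

View pics/w4.png

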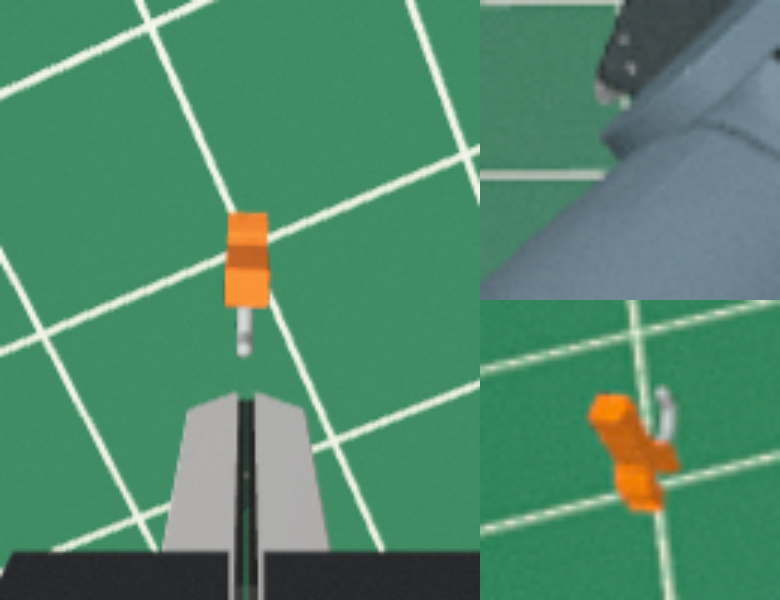

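The clip appears to be still standing, with its tab at wrist crop (246,290). The shut fingertips show at (246,393), lower in the picture than the model predicts. I'll repeat the descent with the fingers open and look before closing.

```bash
python3 - <<'E'
from h import *
im=cv2.imread("pics/w4.png")[:,:,::-1].copy();m=dict(np.load("w4.npz"))
f=lambda u,v,z:plane(m,(240+(u+.5)/3-.5,100+(v+.5)/3-.5),z)
print(f(247,289,.073),f(244,352,.031))
o=[np.pi,0,-.41]
arm.ungrasp();s=arm.observe();print(s["width"],s["eef_pos"],s["tool_rot"],m["extrinsics"])
arm.movel([.4497,-.3501,.042],o,v=.08);s=arm.observe();print(s["eef_pos"],s["force"])
im,m=snap("wrist");s,S=snap("scene")
save("w5",np.hstack([im[100:350,190:450],cv2.resize(s[150:240,100:220],(333,250))]).repeat(1,0))
E
```

```text
[ 0.4493 -0.3501  0.073 ] [ 0.4149 -0.3339  0.031 ]
0.9984143113993066 [ 0.45 -0.35  0.16] [-3.1416 -0.     -0.41  ] [[-0.3972  0.8825  0.2517  0.5228]
 [-0.9177 -0.3817 -0.1099 -0.3817]
 [-0.0009 -0.2747  0.9615  0.3762]
 [ 0.      0.      0.      1.    ]]
[ 0.45   -0.3505  0.0426] [-0.2286  0.9862  0.3079]
```

View pics/w5.png

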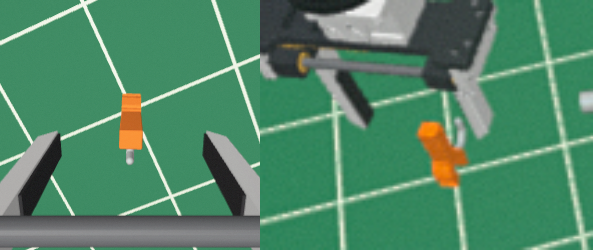

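In both views the open fingertips (wrist (250,233) and (395,233), scene crop (372,125) and (490,135)) line up with the tab's top. Spacing them at 94 mm opening puts the real tips about 36 mm above the reported TCP. So the shut fingers passed over the tab. I'll descend further in steps, watching the force, and close.

```bash
python3 - <<'E'
from h import *
o=[np.pi,0,-.41];g=[.4497,-.3501]
f0=arm.observe()["force"]
for z in(.03,.02,.012,.005):
    arm.movel(g+[z],o,v=.05);s=arm.observe();print(z,s["eef_pos"],s["force"])
    if abs(s["force"]-f0)[2]>5:break
arm.close_gripper(30);arm.hold(.2);s=arm.observe();print(s["eef_pos"],s["width"],s["finger_force"],s["force"],s["time_s"])
if s["width"]>.1:
    arm.movel(g+[.05],o,v=.08);arm.hold(.2);s=arm.observe();print(s["width"],s["force"],s["time_s"])
im,m=snap("wrist");sc,S=snap("scene")
save("w6",np.hstack([im[100:350,190:450],cv2.resize(sc[150:240,100:220],(333,250))]))
E
```

```text
0.03 [ 0.4494 -0.3497  0.0293] [ 0.2758 -0.2721 -0.5538]
0.02 [ 0.4494 -0.3497  0.0194] [ 0.3675 -0.5387  0.4422]
0.012 [ 0.4494 -0.3498  0.0115] [ 0.2822 -0.6682 -0.553 ]
0.005 [ 0.4494 -0.3498  0.0045] [-0.0267 -0.2593 -0.1978]
[ 0.4497 -0.3501  0.005 ] 0.16673351914707585 29.987723529338837 [ 0.2286  0.2293 -0.3981] 14.8667
0.16236366588242657 [-1.1626 -0.6186  0.3302] 15.7833
```

View pics/w6.png

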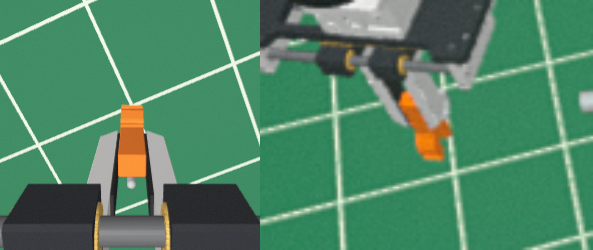

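The clip is gripped (width 0.166, about 16 mm), and bore z = reported TCP z + 0.010. Next, the bar's line and the brass position from w3.

```bash
python3 - <<'E'
from h import *
im=cv2.imread("pics/w3.png")[:,:,::-1].copy();m=dict(np.load("w3.npz"))
b,n=cen(hsv(im,(12,90,90),(35,255,255),(265,175,310,200)));B=plane(m,b,.1);print("brass wrist",b,n,B)
k=hsv(im,(0,0,110),(180,70,255),(200,172,275,202))|hsv(im,(0,0,110),(180,70,255),(300,172,410,202))
P=[]
for u in list(range(200,275,3))+list(range(300,410,3)):
    v=np.nonzero(k[:,u])[0]
    if len(v): P.append(list(plane(m,(u,(v.min()+v.max())/2),.1))+[len(v)])
P=np.array(P);print(np.median(P[:,3]))
c=np.polyfit(P[:,1],P[:,0],1);r=P[:,0]-np.polyval(c,P[:,1]);print("x=a*y+b",c,r.std(),"yaw",-np.arctan(c[0]))
# top cam
t=cv2.imread("pics/t.png")[:,:,::-1].copy();T=arm.camera_model("top")
k=hsv(t,(0,0,100),(180,70,255),(290,205,318,220))|hsv(t,(0,0,100),(180,70,255),(330,205,370,225))
P=[]
for u in list(range(290,318))+list(range(330,370)):
    v=np.nonzero(k[:,u])[0]
    if len(v): P.append(list(plane(T,(u,(v.min()+v.max())/2),.1))+[len(v)])
P=np.array(P);c=np.polyfit(P[:,1],P[:,0],1);print(len(P),np.median(P[:,3]),c,(P[:,0]-np.polyval(c,P[:,1])).std())
for uv in((183,185),(426,188)):print("collar",plane(m,uv,.1))
E
```

```text
brass wrist [286.5524 187.028 ] 143 [ 0.5114 -0.0107  0.1   ]
16.0
x=a*y+b [0.1502 0.5133] 0.0015058641730970716 yaw -0.14910906156098971
68 9.0 [0.064  0.5192] 0.002248792578079497
collar [0.529  0.1087 0.1   ]
collar [ 0.4897 -0.1724  0.1   ]
```

```bash
python3 - <<'E'
from h import *
s=arm.observe()["eef_pos"]
arm.movel([s[0],s[1],.2],v=.2)
R=[np.pi,0,-.139]
arm.move_ptp([.475,-.03,.2],R)
im,m=snap("wrist");save("w7",im);np.savez("w7.npz",K=m["K"],D=m["D"],extrinsics=m["extrinsics"]);s=arm.observe();print(s["eef_pos"],s["force"],s["time_s"],s["width"])
b,n=cen(hsv(im,(15,90,90),(35,255,255),(200,90,400,215)));print("brass",b,n)
H=cv2.cvtColor(im,cv2.COLOR_RGB2HSV)
br=plane(m,b,.1);print(br)
# bar edges: strongest gradient above/below guessed row
v0=b[1];g=cv2.GaussianBlur(cv2.cvtColor(im,cv2.COLOR_RGB2LAB)[:,:,1].astype(np.float32),(3,3),0) # a-channel: green vs grey
up=[];dn=[]
for u in range(int(b[0])-75,int(b[0])+95):
    if abs(u-b[0])<12: continue
    col=g[int(v0)-22:int(v0)+23,u];d=np.diff(col)
    i=d.argmax();j=d.argmin();up.append((u,int(v0)-22+i+.5));dn.append((u,int(v0)-22+j+.5))
L=[]
for e in(up,dn):
    vx,vy,x,y=cv2.fitLine(np.array(e,np.float32),cv2.DIST_WELSCH,0,.01,.01).ravel();L.append((vy/vx,y-vy/vx*x));print(L[-1],np.median(abs(np.array(e)[:,1]-L[-1][0]*np.array(e)[:,0]-L[-1][1])))
mid=np.mean(L,0)
A,Bp=[plane(m,(u,mid[0]*u+mid[1]),.1) for u in(b[0]-70,b[0]+90)];d=A-Bp;print(A,Bp,"yaw",np.arctan2(-d[0],d[1]),"brass on line",plane(m,(b[0],mid[0]*b[0]+mid[1]),.1))
E
```

```text
[ 0.4752 -0.031   0.1999] [ 0.7661  0.4171 -1.3222] 18.05 0.16884872795656214
brass [300.1323 166.2857] 189
[ 0.5069 -0.0122  0.1   ]
(np.float32(0.0), np.float32(153.5)) 0.0
(np.float32(0.0), np.float32(170.5)) 0.0
[0.5218 0.0615 0.1   ] [ 0.498  -0.1087  0.1   ] yaw -0.13932692534891236 brass on line [ 0.5114 -0.013   0.1   ]
```

View pics/w7.png

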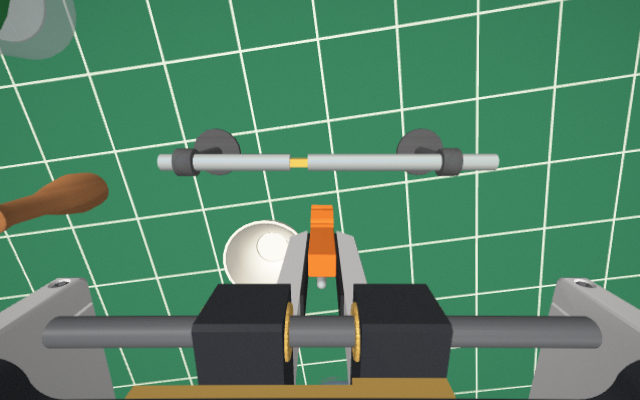

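The view shows the clip held straight at (322,240), the bar level between rows 153.5 and 170.5, and brass across columns 290–308. That puts the seat near (0.5113,-0.012) with yaw -0.139. Now I'll lower gently about 7 mm on the -y side of the seat.

```bash
cat >> h.py <<'E'
YAW=-.139;RO=[np.pi,0,YAW];S0=np.array([.5113,-.012])
xh=np.array([np.cos(YAW),np.sin(YAW)]);yh=np.array([-np.sin(YAW),np.cos(YAW)])
def go(x,y,z,v=.02):
    arm.movel(list(S0+x*xh+y*yh)+[z],RO,v=v)
def st():
    s=arm.observe();p=s["eef_pos"];d=p[:2]-S0;f=s["force"]
    return np.array([d@xh,d@yh,p[2]]),np.array([f[:2]@xh,f[:2]@yh,f[2]]),s
E
python3 - <<'E'
from h import *
go(0,-.007,.2,.2);go(0,-.007,.125,.1);arm.hold(.3)
F=np.mean([(arm.hold(.03),st()[1])[1] for _ in range(5)],0);np.save("f0.npy",F);print("f0",F)
z=.112
while z>.098:
    go(0,-.007,z,.02);arm.hold(.05);p,f,s=st();f=f-F
    if z<.1085:print(z,p,f)
    if f[2]>3.5:break
    z-=.001 if z>.108 else .0005
print(st()[2]["time_s"],s["width"])
E
```

```text
f0 [-0.1107 -0.3936 -0.9334]
0.108 [-0.0001 -0.007   0.1079] [ 0.5643 -0.3328 -0.0688]
0.1075 [ 0.     -0.007   0.1075] [-1.1157  0.9356 -0.2722]
0.107 [ 0.    -0.007  0.107] [ 0.0429 -0.426   0.0528]
0.1065 [-0.     -0.007   0.1065] [-0.0795  0.3164 -0.9909]
0.106 [ 0.0001 -0.007   0.106 ] [ 0.8214 -0.2291  0.0135]
0.1055 [ 0.0003 -0.007   0.1058] [-0.0915  1.209   1.4938]
0.105 [ 0.0005 -0.007   0.1056] [-0.4263  0.5777  5.243 ]
23.6 0.16711503445252532
```

```bash
python3 - <<'E'
from h import *
F=np.load("f0.npy");z=.105;y=-.007;x=.0005
for i in range(26):
    go(x,y,z,.02);arm.hold(.05);p,f,s=st();f=f-F
    print("%.4f %.4f"%(y,z),p,f)
    if p[2]<.104 or abs(f).max()>12:break
    if f[2]<2.5:z-=.0003
    elif f[2]>6:z+=.0003
    if z<.1038: print("drop?");break
    y+=.00075
print(s["time_s"],s["width"])
E
```

```text
-0.0070 0.1050 [ 0.0006 -0.007   0.1056] [-1.4901 -0.1559  7.1824]
-0.0063 0.1053 [ 0.0006 -0.0069  0.1056] [-1.6521 -3.1514  6.1029]
-0.0055 0.1056 [ 0.0005 -0.006   0.1056] [ 0.1233 -3.8484  4.228 ]
-0.0048 0.1056 [ 0.0005 -0.0049  0.1056] [ 0.1066 -3.781   4.1647]
-0.0040 0.1056 [ 0.0005 -0.0038  0.1055] [ 0.3681 -2.9571  3.1577]
-0.0033 0.1056 [ 0.0005 -0.0029  0.1055] [-0.2268 -1.8847  3.638 ]
-0.0025 0.1056 [ 0.0004 -0.0022  0.1055] [ 1.1753 -1.3847  2.5429]
-0.0018 0.1056 [ 0.0004 -0.0014  0.1054] [ 1.0334 -1.1895  1.206 ]
-0.0010 0.1053 [-0.0001 -0.0006  0.1047] [ 0.0712  0.6196 -0.0616]
-0.0003 0.1050 [ 0.0004 -0.0002  0.1049] [0.3534 0.3273 0.0519]
0.0005 0.1047 [0.0005 0.0005 0.1047] [-0.6818 -0.0552 -0.2672]
0.0012 0.1044 [0.0005 0.0013 0.1044] [ 0.2923 -0.6196  1.1653]
0.0020 0.1041 [0.0005 0.002  0.1041] [-1.1988  0.1355 -0.6726]
0.0027 0.1038 [0.0006 0.0025 0.1039] [-0.4721 -1.068   0.008 ]
27.8 0.16714781372540138
```

It dropped in at y ≈ -1 mm. I'll centre it within the play and press it home.

```bash
python3 - <<'E'
from h import *
F=np.load("f0.npy");x=.0004;y=.001;z=.1038
while z>.0875:
    go(x,y,z,.02);arm.hold(.05);p,f,s=st();f=f-F
    if z<.0925 or abs(f).max()>3:print("%.4f"%z,p,f)
    if f[2]>8 or abs(f).max()>12:break
    z-=.001 if z>.0925 else .0005
print(s["time_s"],s["width"])
E
```

```text
0.0918 [0.0004 0.001  0.0918] [ 0.1783  0.2011 -0.1014]
0.0913 [0.0004 0.001  0.0913] [ 0.5742  0.9971 -1.0365]
0.0908 [0.0004 0.001  0.0908] [-0.1786  0.2497 -0.7207]
0.0903 [0.0004 0.001  0.0903] [0.0882 1.4145 0.1153]
0.0898 [0.0005 0.001  0.0901] [-1.2255 -0.3652  2.738 ]
0.0893 [0.0006 0.001  0.09  ] [-2.2048  0.7628  6.7377]
0.0888 [0.0006 0.001  0.09  ] [-3.8291  0.4873  8.9628]
33.5 0.1688108557937883
```

Home: the roof seats at reported z 0.090, which is bore z 0.100. I'll relax, release, back off and check.

```bash
python3 - <<'E'
from h import *
go(.0004,.001,.0899,.02);arm.ungrasp();arm.hold(.2);print(st()[:2])
go(.0004,.001,.20,.12);arm.hold(.2);print(st()[2]["time_s"])
im,m=snap("wrist")
go(-.05,.001,.20,.2);im,m=snap("wrist");sc,S=snap("scene")
save("w8",np.hstack([cv2.resize(im[100:260,220:420],(500,400)),cv2.resize(sc[130:210,275:335],(300,400))]))
E
```

```text
(array([0.0004, 0.001 , 0.0899]), array([ 0.511 , -0.116 , -0.9598]))
36.475
```

View pics/w8.png

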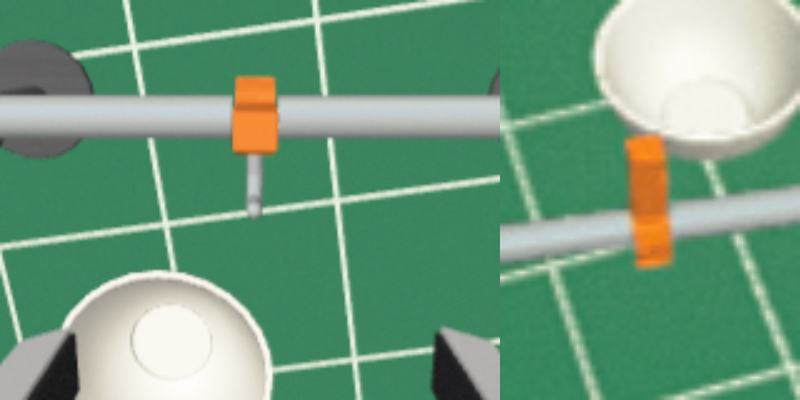

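The clip sits upright on the bar at crop (255,115), filling the brass seat. Its hook is on the robot's side at (255,210), and the gripper is clear.

```bash
python3 -c "
from plant import arm
print(arm.close_job())"
```

```text
the job is handed in; nothing more can be done
None
```

The orange clip is fully home on the brass seat, upright, let go and with its hook on the robot's side; the hardest push I measured was about 9 N, and the job is handed in (no verdict was returned).

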